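# Park the saw guide rail flush and snap its loop into the snap hook

### The arm

A 6-joint arm with a two-finger parallel gripper is mounted at the origin on the work surface. World frame = base frame: x ahead of the robot, y to its left, z up, the work surface at z = 0. Lengths are in mm, angles in rad, forces in N, time in s.
With the tool pointing down it reaches from about 250 to 725 mm from the base axis. Payload 4 kg.
Tool frame: the origin (TCP) lies midway between the tips of the shut fingers; the grasp point (between the pads) lies 19 mm behind it; z points along the fingers, y is the line along which they close (so a half turn about z gives the same grasp; the last joint's range is limited). The gripper opens to 85 mm and grips with 20 to 120 N. Pads are 22 mm wide; open, the fingers measure 114 mm over their backs; the gripper's body (76 mm by 85 mm) begins 54 mm behind the grasp point. The pads swing forward as they close: fully open they stand 13 mm farther back than shut.
Start: joints at [-1.289, 0.241, 0.005, 1.335, 0, 1.571], TCP at [139.041, -480.278, 204.506] pointing down, gripper open.
Joint ranges: [-2.72, 2.72], [-1.05, 1.87], [-1.09, 1.28], [-1.99, 2.15], [-1.42, 1.44], [-3.14, 3.14]. Speed limits (rad/s): [2.79, 2.79, 3.14, 3.14, 3.14, 3.14].

### API

Orientations are given as a rotation vector (axis times angle).
In Python, from plant import readout, imaging, bot gives the robot as it stands.
- The arm moves only by the tool drive_tool, never from a script. Its argument "increments" is one flat list of numbers, 5 for each row, row after row: the gripper's target within -1 to 1 (shut at 1, half-way at 0, fully open at -1), then the shift along the tool's x, y, z in m, then the turn about the tool's z in rad. A call has 1 to 10 rows; each row shifts and turns the commanded pose from where the row before left it, along the tool's axes as they then stand; what a row does not reach is not made up. A row lasts 1/10 s, in which the tool goes at most 50 mm and 8.59 degrees, less where a joint would pass 70% of its speed; a pose out of reach is approached as far as the arm can. A call is refused whole if a number of a shift passes 0.05 or a number of a turn 0.15, either way. A call with a gripper value outside its range is refused whole. The fingers move at their own pace and stop on an object; the grip force is fixed at half the most. Time passes only in rows, so rows that do not move let the fingers close. It gives the time, the measured TCP pose, the force, the opening and the grip force at its end, in the units of the state.
- readout.sense(): the state, without advancing time (a new reading comes with each control period).
- imaging.grab_frame(name): name is "side" or "top"; returns a dict with "img" (400x640x3 uint8, red, green, blue), "fx", "fy", "cx", "cy" (pixels), "k1" (the pictures are not rectified: a ray, as slopes to the right and down, at radius r is drawn at 1 + k1 r^2 times it, then the intrinsics apply), "T" (4x4, takes a point from camera to world coordinates). Camera axes: x right, y up, looking along -z (the intrinsics and any distortion apply to the point x, -y, -z); pixel columns grow to the right and rows downward; lengths in mm; the calibration is good to about 2 mm. A picture is of the moment at which its call begins. There is no depth.
- bot.finish_job(): hands the job in; it is judged then, once.
The state is a dict: "clock": time; "qpos": joint angles; "qvel": joint speeds; "joint_efforts": joint torques, N m; "tcp_pos": TCP position; "ee_rot": TCP orientation; "contact_force": force on the tool from outside, world axes, zero at the start; "wrist_torque": the same for the moment, N m; "finger_gap": finger opening in mm; "grasp_force": force on a finger pad.
Only numpy, scipy, OpenCV 4.12 (cv2) and the standard library are available. Lean on these libraries where they do the work, as an engineer would, in place of code of your own. Each camera call takes 0.05 s, during which the arm holds its last target. There are 200 camera calls.

### The job

On the assembly bench, first bring the loose aluminium guide rail flush against the edge of the clamped plywood panel, with its loop pointing at the steel snap hook. Then slide it along that edge so that its loop presses the hook's sprung gate inward, passes in and the gate snaps shut behind it. Leave the rail lying flat on the bench, still flush with the panel edge and clipped in, and do not disturb the glue bottle, the hammer or the wood offcut.

Things in the scene. Friction and masses are not known exactly. Their poses are not given: they have to be found in the camera images.
- fixture: Fixed brown plywood panel, 18 mm thick, with a snap hook standing beside it. Origin: bench level, on the panel edge nearest the robot. The edge runs along y from -240 to +200 mm at x = 0; panel fills x = 0 to 150 mm, with two clamps up to 75 mm high at x over 100, y = -190 and 160. Bench is free at x below 0. The hook stands in the upright plane x = -45 mm, mouth facing -y. z up.
- hook_nose (a point): Tip of the nose of the big steel snap hook (carabiner shape standing on edge, 104 mm high, 10 mm round bar), 15 mm above the bench at fixture x = -45, y = 100 mm. Axes as the fixture. The lower arm lies on the bench from here to the spine (face at y = 158 mm); the top arm comes back above. Base plate 70 x 70 x 6 mm at y = 142 to 212 mm.
- gate (a joint): Hook's sprung gate: 8 mm bar hanging from a hinge 85 mm up at fixture y = 100 mm, to 16 mm above the bench. 0 = shut; swings only inward (+y), to 1.0 rad, springs shut. At loop height it takes 3 N to start, 7 N well open. A loop pushed along +y slips past its end when loop_end is at y = 134 to 142 mm (0.6 rad), then it snaps shut; loop_end is stopped by the spine at y = 153 mm.
- rail: Loose aluminium saw guide rail: box 90 mm wide (x), 140 mm long (y), 30 mm high, 0.4 to 0.85 kg, with a U-shaped steel loop on its +y end. Origin: centre of underside. Its +x long side goes against the panel edge, its +y end faces the hook; when flush its axes agree with the fixture's and its centre is at fixture x = -45 mm, in line with the hook. Slides at 2 to 12 N.
- loop_end (a point): Centre of the bar at the far end of the rail's loop: 64 mm beyond the rail's +y end face, on its centreline, 24 mm above the underside. The loop lies level, 9 mm round bar, 69 mm wide outside, 51 mm inside; with the rail flat on the bench it passes over the hook's nose and meets the gate.
- rail_corner_hook (a point): On the rail's +x long side, at its +y (loop) end, 9 mm above the underside.
- rail_corner_rear (a point): On the rail's +x long side, at its -y (rear) end, 9 mm above the underside.
- glue: Bystander: white glue bottle, 54 mm across, 130 mm high, standing on the panel. Origin: centre of its underside.
- hammer: Bystander: hammer 200 mm long, lying on the panel. Origin under its middle, handle to -x.
- offcut: Bystander: wood offcut 45 x 130 x 45 mm on the bench beyond the hook. Origin: centre of its underside.
There are look-alikes about, which are no part of the job. Leave any green or orange look-alike of the rail alone.

How it is judged:
By the outcome, as a careful person would: the job done as asked, in the order asked, and still so for the second after the job is handed in, with the robot touching nothing.
It also fails if it takes over 42 s, if anything falls off the work surface, if the arm or the gripper's body presses on something with over 40 N, if the wrist force passes 120 N, or if a joint passes its speed limit or range.

## Working session

There is one attempt and no reset: what is moved stays moved. The work goes in short steps, Python scripts to look and compute and a tool call to move; the robot and the scene stay as the last step left them, time stands still between calls to the robot, and variables do not carry over. Pictures are saved under pics/ and viewed, at most 10 in all, crops included, and the job is handed in when it is done.

Besides the shell and the picture viewer there is one more tool, called after "Emit:" as name(argument=value, ...), one argument or row to a line, values as JSON. drive_tool: Moves the arm, as the interface text tells. Its arguments: {"type":"object","properties":{"increments":{"type":"array"}},"required":["increments"]}

```bash
ls; mkdir -p pics; cat > h.py <<'E'
import numpy as np, cv2
from plant import readout, imaging, bot
def grab(n,f=None):
    d=imaging.grab_frame(n)
    if f: cv2.imwrite('pics/'+f,d['img'][:,:,::-1])
    return d
def proj(d,P):
    P=np.atleast_2d(np.array(P,float)); T=np.array(d['T'])
    c=(P-T[:3,3])@T[:3,:3]
    s=np.c_[c[:,0],-c[:,1]]/(-c[:,2:3]); s=s*(1+d['k1']*(s**2).sum(1,keepdims=True))
    return s*[d['fx'],d['fy']]+[d['cx'],d['cy']]
def ray(d,u,v,z):
    q=(np.array([u,v])-[d['cx'],d['cy']])/[d['fx'],d['fy']]; s=q.copy()
    for _ in range(20): s=q/(1+d['k1']*(s@s))
    T=np.array(d['T']); r=T[:3,:3]@[s[0],-s[1],-1]; o=T[:3,3]
    return o+r*(z-o[2])/r[2]
E
python3 - <<'E'
from h import *
for n in('side','top'):
    d=grab(n,n+'0.png'); print(n,np.round(d['T'],3).tolist(),d['fx'],d['k1'])
print(readout.sense())
E
```

```text
pics
side [[-0.965, 0.126, -0.232, 363.378], [-0.263, -0.536, 0.802, 755.22], [-0.024, 0.835, 0.55, 527.706], [0.0, 0.0, 0.0, 1.0]] 407.1106193685993 0.0029753258829124415
top [[-0.014, 0.996, -0.089, 484.003], [-1.0, -0.014, 0.002, 81.464], [0.001, 0.089, 0.996, 884.969], [0.0, 0.0, 0.0, 1.0]] 383.9808469743411 -0.008643245890181997
{'clock': 0.1, 'qpos': array([-1.28901490e+00,  2.41358542e-01,  3.87054258e-03,  1.33520348e+00,
        5.66895886e-06,  1.57082943e+00]), 'qvel': array([ 0.00181387, -0.001666  ,  0.00106908,  0.00082567, -0.0015135 ,
        0.00097256]), 'joint_efforts': array([-1.81553169e-04, -3.73137867e+01,  2.53009701e+01,  1.08454633e-02,
        8.22517359e-05,  2.16032436e-05]), 'tcp_pos': array([ 138.86511935, -479.69195693,  203.69601255]), 'ee_rot': array([-3.10861230e+00, -4.40843275e-01,  4.09018349e-04]), 'contact_force': array([ 0.2056701 ,  0.2567583 , -0.36447043]), 'wrist_torque': array([-0.05246079, -0.03203897, -0.00964962]), 'grasp_force': 0.0, 'finger_gap': 85.24973216448699}
```

View pics/top0.png

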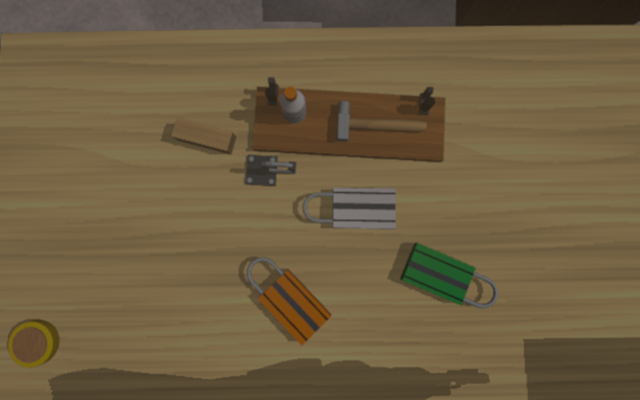

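View pics/side0.png

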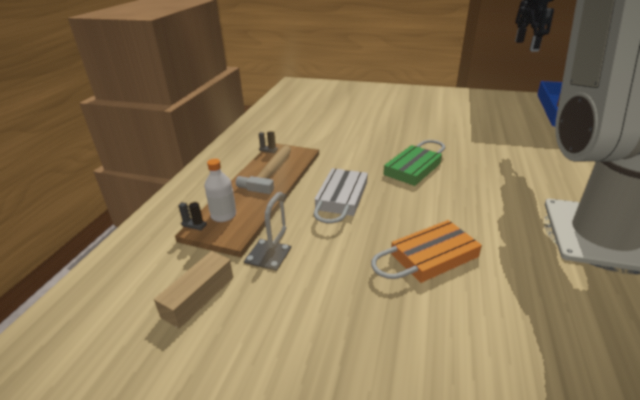

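Top view: panel's near edge runs from about (251,151) to (443,160). The silver rail spans about (333..396, 187..228) with its loop pointing left (+y), toward the hook at (270,168). The green and orange look-alikes lie below it. I'll zoom in for corners.

```bash
python3 - <<'E'
from h import *
a=cv2.imread('pics/top0.png')[80:240,235:455]
cv2.imwrite('pics/crop1.png',cv2.resize(a,None,fx=3.6,fy=3.6,interpolation=cv2.INTER_CUBIC))
E
```

```text
(no output)
```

View pics/crop1.png

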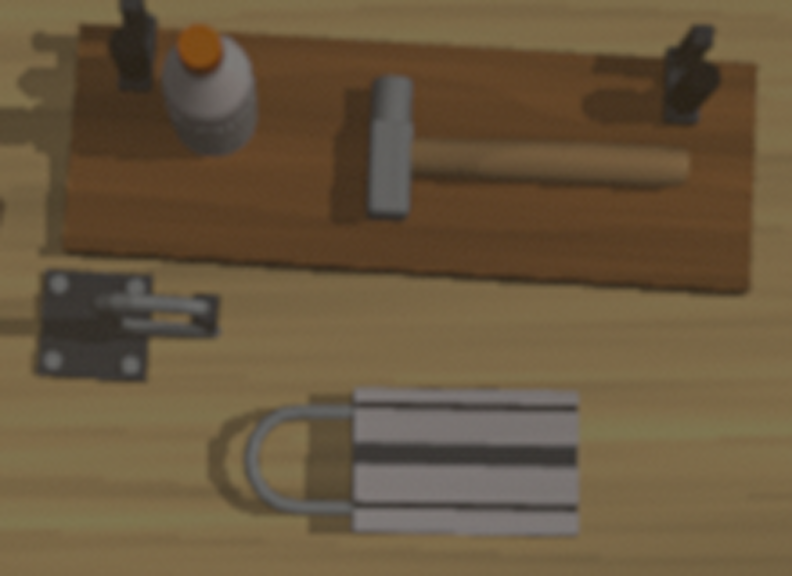

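Crop: panel top corners are at about (63,249) and (748,291) near, (80,25) and (756,64) far. Rail top corners are at (354,388), (578,390), (578,533), (354,531), and the loop's far end at (251,460). Base plate corners are at (43,270), (152,275), (147,380), (36,375).

```bash
cat >> h.py <<'E'
from scipy.optimize import least_squares
def tf(p,M):
    c,s=np.cos(p[2]),np.sin(p[2]); M=np.array(M,float)
    return np.c_[M[:,0]*c-M[:,1]*s+p[0],M[:,0]*s+M[:,1]*c+p[1],M[:,2]]
def fit(d,M,px,p0):
    r=least_squares(lambda p:(proj(d,tf(p,M))-px).ravel(),p0,x_scale=[10,10,.1])
    return r.x,r.fun.reshape(-1,2)
FM=[[0,200,18],[0,-240,18],[150,200,18],[150,-240,18],[-10,142,6],[-10,212,6],[-80,212,6],[-80,142,6]]
RM=[[45,70,30],[45,-70,30],[-45,-70,30],[-45,70,30],[0,138.5,24]]
E
python3 - <<'E'
from h import *
d=grab('top')
f=lambda a:(np.array(a)+.5)/3.6-.5+[235,80]
x,r=fit(d,FM,f([[63,249],[748,291],[80,25],[756,64],[152,275],[43,270],[36,375],[147,380]]),[500,0,0])
print('fix',x.round(3),r.round(1).tolist())
y,r=fit(d,RM,f([[354,388],[578,390],[578,533],[354,531],[247,460]]),[450,0,0])
print('rail',y.round(3),r.round(1).tolist())
c,s=np.cos(x[2]),np.sin(x[2]); R=np.array([[c,s],[-s,c]])
print('rail in fixture',R@(y[:2]-x[:2]),y[2]-x[2])
o=np.array([-45,0]);print('flush line world',tf(x,[[-45,0,0],[-45,100,0]]))
E
```

```text
fix [ 6.63194e+02  3.55400e+01 -7.50000e-02] [[-0.6, 0.3], [0.8, 0.1], [-0.4, -0.7], [0.5, -0.3], [0.1, -0.0], [0.3, -0.4], [-0.1, 0.2], [-0.6, 0.7]]
rail [ 5.39544e+02 -1.90440e+01 -2.20000e-02] [[0.1, -0.2], [0.3, -0.3], [0.7, 0.2], [-0.1, 0.4], [-0.9, -0.2]]
rail in fixture [-119.22592917  -63.66867973] 0.05304932829226061
flush line world [[618.31925463  38.90165904   0.        ]
 [625.78971537 138.62222972   0.        ]]
```

Emit:
drive_tool(
  increments=[-1, 0, 0, 0, 0.119, -1, 0, 0, 0, 0.119, -1, 0, 0, 0, 0.119, -1, 0.02, -0.035, 0, 0, -1, 0.02, -0.035, 0, 0, -1, 0.02, -0.035, 0, 0, -1, 0.02, -0.035, 0, 0, -1, 0.02, -0.035, 0, 0, -1, 0.02, -0.035, 0, 0, -1, 0.02, -0.035, 0, 0],
)

```text
clock: 1.15
tcp_pos: [297.5, -245.0, 204.4]
ee_rot: [-3.139, 0.119, -0.0]
contact_force: [1.0, -1.3, -0.5]
finger_gap: 85.5
grasp_force: 0.0
```

Emit:
drive_tool(
  increments=[-1, 0.02, -0.035, 0, 0, -1, 0.02, -0.035, 0, 0, -1, 0.02, -0.035, 0, 0, -1, 0.02, -0.035, 0, 0, -1, 0.02, -0.035, 0, 0, -1, 0.02, -0.035, 0, 0, -1, 0.02, -0.035, 0, 0, -1, 0, 0, 0, 0],
)

```text
clock: 1.95
tcp_pos: [456.3, -22.0, 204.0]
ee_rot: [-3.13, 0.086, -0.001]
contact_force: [-1.2, -0.5, 0.4]
finger_gap: 85.3
grasp_force: 0.0
```

```bash
cat >> h.py <<'E'
from scipy.spatial.transform import Rotation as Ro
FX=np.array([663.194,35.54,-.075])
def w2f(p):
    c,s=np.cos(FX[2]),np.sin(FX[2]); return np.array([[c,s],[-s,c]])@(np.array(p)[:2]-FX[:2])
def st():
    s=readout.sense(); X=Ro.from_rotvec(s['ee_rot']).as_matrix()
    print('t',round(s['clock'],2),'tcp',s['tcp_pos'].round(1),'fix',w2f(s['tcp_pos']).round(1),'yaw',round(np.arctan2(X[1,0],X[0,0]),3),'tilt',X[:2,2].round(3),'F',s['contact_force'].round(1),'gap',round(s['finger_gap'],1)); return s
E
python3 -c "
from h import *
st()"
```

```text
t 1.95 tcp [456.3 -22.  204. ] fix [-201.9  -72.9] yaw -0.055 tilt [0.001 0.01 ] F [-1.2 -0.5  0.4] gap 85.3
```

Emit:
drive_tool(
  increments=[-1, 0, -0.008, 0.04, 0, -1, 0, 0, 0.04, 0, -1, 0, 0, 0.04, 0, -1, 0, 0, 0.04, 0, -1, 0, 0, 0.025, 0, -1, 0, 0, 0.015, 0, -1, 0, 0, 0, 0, -1, 0, 0, 0, 0],
)

```text
clock: 2.75
tcp_pos: [454.2, -19.8, 4.8]
ee_rot: [-3.127, 0.084, 0.001]
contact_force: [0.0, 0.2, -0.1]
finger_gap: 85.3
grasp_force: 0.0
```

```bash
python3 -c "
from h import *
st();grab('side','s1.png');grab('top','t1.png')"
```

```text
t 2.75 tcp [454.2 -19.8   4.8] fix [-204.2  -70.9] yaw -0.054 tilt [-0.     0.014] F [ 0.   0.2 -0.1] gap 85.3
```

View pics/s1.png

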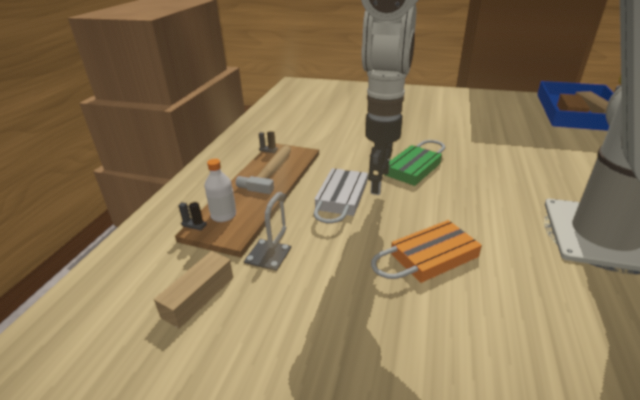

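The gripper stands at (378,185) beside the rail's near side, clear of the look-alikes. Next I push toward the panel with both fingers spread.

Emit:
drive_tool(
  increments=[-1, 0.01, -0.006, 0.003, 0.021, -1, 0.01, 0, 0, 0, -1, 0.008, 0, 0, 0, -1, 0.008, 0, 0, 0, -1, 0.008, 0, 0, 0, -1, 0.008, 0, 0, 0, -1, 0.008, 0, 0, 0, -1, 0.008, 0, 0, 0, -1, 0.008, 0, 0, 0, -1, 0.008, 0, 0, 0],
)

```text
clock: 3.85
tcp_pos: [538.9, -26.8, 1.6]
ee_rot: [-3.119, 0.097, -0.0]
contact_force: [0.3, -0.5, 0.1]
finger_gap: 85.5
grasp_force: 0.0
```

```bash
python3 -c "
from h import *
st();grab('top','t2.png')
a=cv2.imread('pics/t2.png')[80:240,235:455]
cv2.imwrite('pics/crop2.png',cv2.resize(a,None,fx=3.6,fy=3.6,interpolation=cv2.INTER_CUBIC))"
```

```text
t 3.85 tcp [538.9 -26.8   1.6] fix [-119.3  -71.5] yaw -0.062 tilt [0.001 0.021] F [ 0.3 -0.5  0.1] gap 85.5
```

View pics/crop2.png

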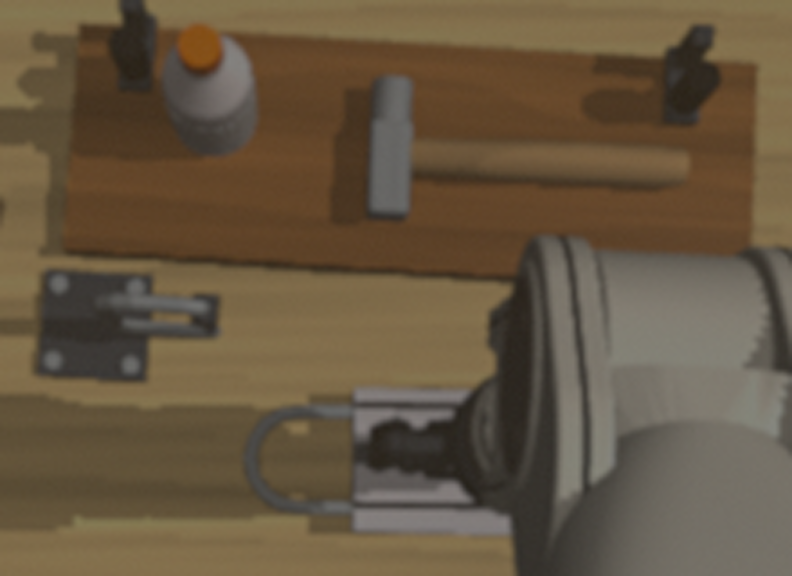

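The crop shows the rail unmoved (corners still (354,388) and so on) with a finger near (390,445) apparently above it. There is no contact force, so I need to check the tool's true height in the side image.

```bash
python3 - <<'E'
from h import *
d=grab('side','s2.png')
s=st()
print('proj rail side',proj(d,tf([539.5,-19,-.022],RM)).round(0).tolist())
print('s1 tcp',proj(d,[454.2,-19.8,4.8]).round(0).tolist(),'now tcp',proj(d,[s['tcp_pos'],s['tcp_pos']+[0,50,13],s['tcp_pos']+[0,-50,13]]).round(0).tolist())
print(proj(d,tf(FX,FM)).round(0).tolist())
a=cv2.imread('pics/s2.png')[80:280,240:480]
cv2.imwrite('pics/crop3.png',cv2.resize(a,None,fx=3,fy=3,interpolation=cv2.INTER_CUBIC))
E
```

```text
t 3.95 tcp [539.8 -26.9   1.8] fix [-118.4  -71.5] yaw -0.062 tilt [0.002 0.021] F [ 0.3  0.1 -0.7] gap 85.2
proj rail side [[314.0, 198.0], [331.0, 167.0], [367.0, 172.0], [355.0, 204.0], [325.0, 222.0]]
s1 tcp [[379.0, 198.0]] now tcp [[343.0, 193.0], [338.0, 200.0], [347.0, 177.0]]
[[241.0, 250.0], [320.0, 149.0], [174.0, 235.0], [270.0, 142.0], [260.0, 238.0], [243.0, 260.0], [277.0, 268.0], [292.0, 245.0]]
```

View pics/crop3.png

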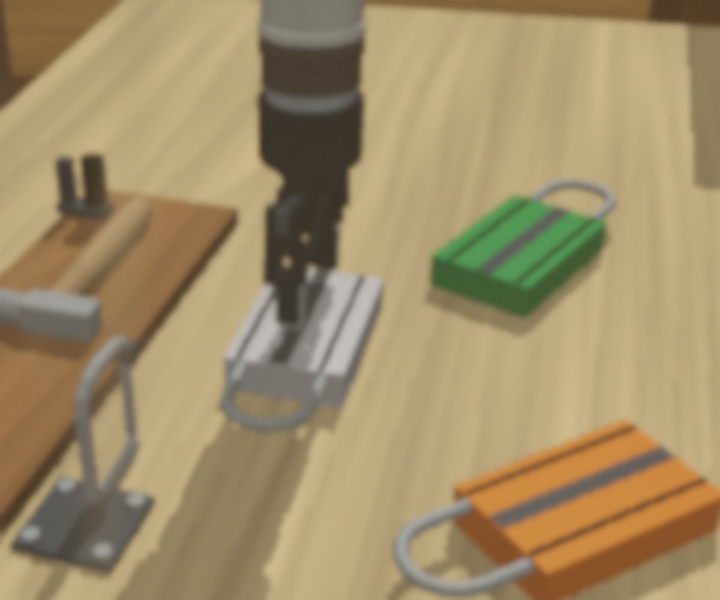

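Near fingertip appears at full-frame (336,187), against (338,200) predicted, so the fingers stand higher than I assumed. I'll triangulate.

```bash
python3 - <<'E'
from h import *
d=grab('side');t=grab('top')
for z in(5,15,30,40,50,60): 
    p=ray(d,336,187,z); print(z,p.round(0),'top crop',((proj(t,p)[0]-[235,80])*3.6).round(0))
E
```

```text
5 [560. -43.   5.] top crop [498. 429.]
15 [556. -28.  15.] top crop [476. 434.]
30 [551.  -5.  30.] top crop [442. 442.]
40 [547.  10.  40.] top crop [419. 447.]
50 [543.  26.  50.] top crop [395. 452.]
60 [539.  41.  60.] top crop [371. 458.]
```

Fingertip is really at z ≈ 45–50 (x 545, y +25), about 30 mm higher than the reading implies; x and y agree. I'll back off and feel for the bench in small steps.

Emit:
drive_tool(
  increments=[-1, -0.03, 0, 0, 0.013, -1, -0.03, 0, 0, 0, -1, -0.027, 0, 0, 0, -1, 0, 0, 0.005, 0, -1, 0, 0, 0.005, 0, -1, 0, 0, 0.003, 0, -1, 0, 0, 0, 0],
)

```text
clock: 4.75
tcp_pos: [452.0, -24.0, -11.7]
ee_rot: [-3.116, 0.11, -0.0]
contact_force: [0.6, -0.1, -0.0]
finger_gap: 85.4
grasp_force: 0.0
```

Emit:
drive_tool(
  increments=[-1, 0, 0, 0.003, 0, -1, 0, 0, 0.003, 0, -1, 0, 0, 0, 0],
)

```text
clock: 5.05
tcp_pos: [451.0, -23.9, -17.8]
ee_rot: [-3.116, 0.11, 0.001]
contact_force: [-0.2, 0.5, 0.5]
finger_gap: 85.4
grasp_force: 0.0
```

```bash
python3 - <<'E'
from h import *
st();d=grab('side','s4.png');grab('top','t4.png')
a=cv2.imread('pics/s4.png')[130:280,300:450];b=cv2.imread('pics/t4.png')[150:300,270:420]
cv2.imwrite('pics/c4.png',cv2.resize(np.hstack([a,b]),None,fx=2.66,fy=2.66,interpolation=cv2.INTER_CUBIC))
E
```

```text
t 5.05 tcp [451.  -23.9 -17.8] fix [-207.1  -75.2] yaw -0.07 tilt [0.    0.024] F [-0.2  0.5  0.5] gap 85.4
```

View pics/c4.png

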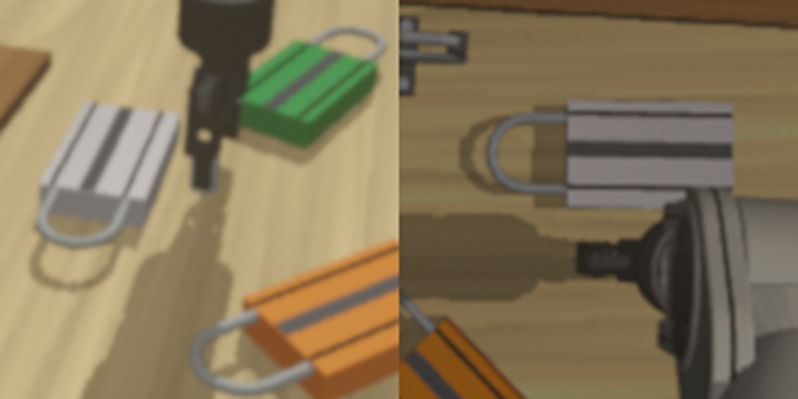

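Rail is undisturbed; fingertip is at left-crop (204,190) and right-crop (580,260), and there is still no contact. I'll keep feeling downward.

Emit:
drive_tool(
  increments=[-1, 0, 0, 0.003, 0, -1, 0, 0, 0.003, 0, -1, 0, 0, 0, 0],
)

```text
clock: 5.45
tcp_pos: [450.8, -23.8, -23.7]
ee_rot: [-3.116, 0.11, 0.001]
contact_force: [0.2, 0.0, 0.2]
finger_gap: 85.4
grasp_force: 0.0
```

Emit:
drive_tool(
  increments=[-1, 0, 0, 0.002, 0, -1, 0, 0, 0.002, 0, -1, 0, 0, 0, 0],
)

```text
clock: 5.75
tcp_pos: [451.0, -23.8, -27.5]
ee_rot: [-3.116, 0.109, 0.001]
contact_force: [0.3, -0.1, 0.4]
finger_gap: 85.4
grasp_force: 0.0
```

```bash
python3 - <<'E'
from h import *
st();d=grab('side');t=grab('top')
for z in(5,10,15,20,25,30,40): 
    p=ray(d,376.7,201.4,z); print('earlier tip',z,p.round(0),'top',proj(t,p)[0].round(1))
E
```

```text
t 5.75 tcp [451.  -23.8 -27.5] fix [-207.2  -75.1] yaw -0.07 tilt [0.    0.024] F [ 0.3 -0.1  0.4] gap 85.4
earlier tip 5 [456.  -5.   5.] top [357.7 244.8]
earlier tip 10 [455.   2.  10.] top [354.8 245.3]
earlier tip 15 [454.  10.  15.] top [351.7 245.8]
earlier tip 20 [454.  17.  20.] top [348.7 246.4]
earlier tip 25 [453.  24.  25.] top [345.6 246.9]
earlier tip 30 [452.  31.  30.] top [342.5 247.4]
earlier tip 40 [450.  46.  40.] top [336.1 248.5]
```

Emit:
drive_tool(
  increments=[-1, 0, 0, 0.002, 0, -1, 0, 0, 0.002, 0, -1, 0, 0, 0, 0],
)

```text
clock: 6.15
tcp_pos: [451.0, -23.7, -31.6]
ee_rot: [-3.116, 0.109, 0.001]
contact_force: [-0.0, -0.5, -0.3]
finger_gap: 85.3
grasp_force: 0.0
```

Emit:
drive_tool(
  increments=[-1, 0, 0, 0.002, 0, -1, 0, 0, 0.002, 0, -1, 0, 0, 0, 0],
)

```text
clock: 6.45
tcp_pos: [450.9, -23.7, -35.6]
ee_rot: [-3.116, 0.109, 0.001]
contact_force: [-0.3, 0.1, -0.1]
finger_gap: 85.7
grasp_force: 0.0
```

```bash
python3 - <<'E'
from h import *
st();d=grab('side','s5.png');grab('top','t5.png')
a=cv2.imread('pics/s5.png')[130:280,300:450];b=cv2.imread('pics/t5.png')[150:300,270:420]
cv2.imwrite('pics/c5.png',cv2.resize(np.hstack([a,b]),None,fx=2.66,fy=2.66,interpolation=cv2.INTER_CUBIC))
E
```

```text
t 6.45 tcp [450.9 -23.7 -35.6] fix [-207.2  -75. ] yaw -0.07 tilt [0.    0.024] F [-0.3  0.1 -0.1] gap 85.7
```

View pics/c5.png

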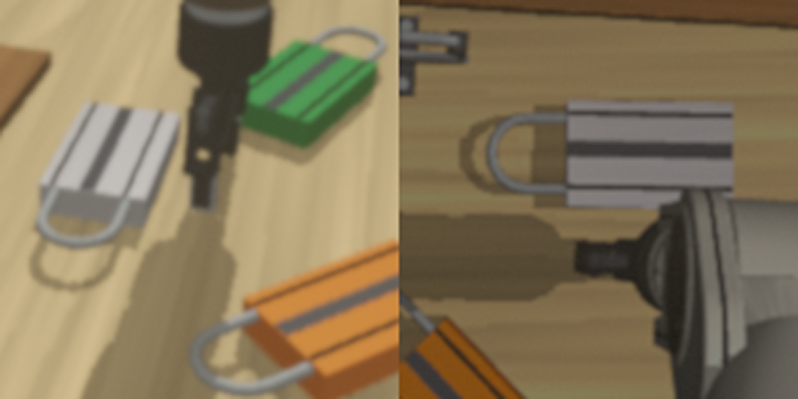

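Tip is now about 10 mm over the bench: it almost meets its shadow at (203,208) and is below the rail top. I push now.

Emit:
drive_tool(
  increments=[-1, 0.01, -0.01, 0, 0.005, -1, 0.01, 0, 0, 0, -1, 0.008, 0, 0, 0, -1, 0.008, 0, 0, 0, -1, 0.008, 0, 0, 0, -1, 0.008, 0, 0, 0, -1, 0.008, 0, 0, 0, -1, 0.008, 0, 0, 0, -1, 0.008, 0, 0, 0, -1, 0.008, 0, 0, 0],
)

```text
clock: 7.55
tcp_pos: [533.6, -25.8, -35.6]
ee_rot: [-3.11, 0.103, 0.007]
contact_force: [-6.0, 0.2, 4.1]
finger_gap: 85.2
grasp_force: 2.8
```

```bash
python3 -c "
from h import *
st()"
```

```text
t 7.55 tcp [533.6 -25.8 -35.6] fix [-124.6  -70.9] yaw -0.066 tilt [-0.003  0.03 ] F [-6.   0.2  4.1] gap 85.2
```

Emit:
drive_tool(
  increments=[-1, 0.005, 0, 0, 0.005, -1, 0.005, 0, 0, 0, -1, 0.004, 0, 0, 0, -1, 0.003, 0, 0, 0, -1, 0, 0, 0, 0],
)

```text
clock: 8.05
tcp_pos: [553.1, -28.5, -35.2]
ee_rot: [-3.109, 0.108, -0.002]
contact_force: [-0.9, -0.1, -0.2]
finger_gap: 85.2
grasp_force: 0.3
```

Emit:
drive_tool(
  increments=[-1, 0.002, 0, 0, 0, -1, 0.002, 0, 0, 0, -1, 0, 0, 0, 0],
)

```text
clock: 8.35
tcp_pos: [556.4, -28.6, -35.1]
ee_rot: [-3.109, 0.108, -0.001]
contact_force: [-2.1, 0.4, -0.2]
finger_gap: 85.5
grasp_force: 1.1
```

```bash
python3 -c "
from h import *
st()"
```

```text
t 8.35 tcp [556.4 -28.6 -35.1] fix [-101.7  -72. ] yaw -0.069 tilt [0.001 0.03 ] F [-2.1  0.4 -0.2] gap 85.5
```

Emit:
drive_tool(
  increments=[-1, 0.002, 0, 0, 0.005, -1, 0.002, 0, 0, 0, -1, 0, 0, 0, 0],
)

```text
clock: 8.65
tcp_pos: [557.0, -29.1, -35.3]
ee_rot: [-3.106, 0.111, 0.009]
contact_force: [-9.1, 2.8, 5.8]
finger_gap: 85.6
grasp_force: 4.7
```

Emit:
drive_tool(
  increments=[-1, 0.002, 0, 0, 0, -1, 0.002, 0, 0, 0, -1, 0, 0, 0, 0],
)

```text
clock: 8.95
tcp_pos: [556.7, -29.0, -35.3]
ee_rot: [-3.106, 0.112, 0.02]
contact_force: [-19.0, 3.9, 14.2]
finger_gap: 85.4
grasp_force: 9.5
```

```bash
python3 -c "
from h import *
st();grab('side','s6.png');grab('top','t6.png')"
```

```text
t 8.95 tcp [556.7 -29.  -35.3] fix [-101.4  -72.4] yaw -0.072 tilt [-0.012  0.034] F [-19.    3.9  14.2] gap 85.4
```

Rail is flush: it stops at fixture x −101.4, as predicted, with 19 N. I release, lift, go behind the rail and turn 90°.

Emit:
drive_tool(
  increments=[-1, -0.008, 0, 0, 0, -1, -0.016, 0, 0, 0, -1, 0, 0, -0.03, 0, -1, 0, 0, -0.03, 0, 0.2, 0, 0, -0.03, 0, 0.2, 0.02, 0.026, 0, 0, 0.2, 0.02, 0.026, 0, 0, 0.2, 0.02, 0.026, 0, 0, 0.2, 0.02, 0.025, 0, 0, 0.2, 0, 0, 0, -0.15],
)

```text
clock: 10.05
tcp_pos: [616.4, -144.3, 52.1]
ee_rot: [-3.111, -0.121, -0.013]
contact_force: [-0.3, 1.4, 0.1]
finger_gap: 34.0
grasp_force: 0.0
```

Emit:
drive_tool(
  increments=[0.2, 0, 0, 0, -0.15, 0.2, 0, 0, 0, -0.15, 0.2, 0, 0, 0, -0.15, 0.2, 0, 0, 0, -0.15, 0.2, 0, 0, 0, -0.15, 0.2, 0, 0, 0, -0.15, 0.2, 0, 0, 0, -0.15, 0.2, 0, 0, 0, -0.15, 0.2, 0, 0, 0, -0.15, 0.2, 0, 0, 0, -0.07],
)

```text
clock: 11.05
tcp_pos: [614.1, -140.6, 52.2]
ee_rot: [-2.283, -2.13, -0.038]
contact_force: [-0.1, -0.7, -0.9]
finger_gap: 34.1
grasp_force: 0.0
```

```bash
python3 - <<'E'
from h import *
st();d=grab('top','t7.png');grab('side','s7.png')
a=cv2.imread('pics/t7.png')[80:240,235:455]
cv2.imwrite('pics/c7.png',cv2.resize(a,None,fx=3.6,fy=3.6,interpolation=cv2.INTER_CUBIC))
E
```

```text
t 11.05 tcp [ 614.1 -140.6   52.2] fix [ -35.8 -179.3] yaw 1.502 tilt [0.005 0.031] F [-0.1 -0.7 -0.9] gap 34.1
```

View pics/c7.png

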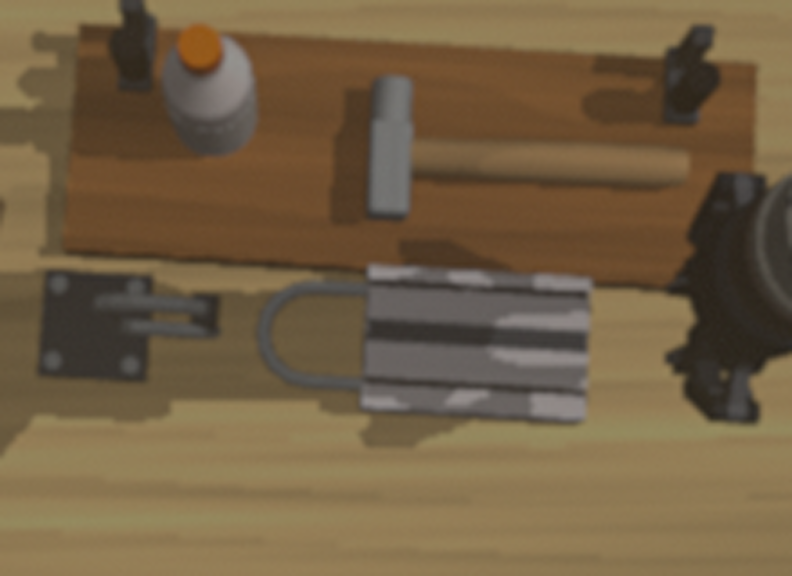

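Crop: rail is flush with the panel edge. Top corners are at (369,265), (592,279), (585,421), (361,408), and the loop's outer end at (259,332).

```bash
python3 - <<'E'
from h import *
d=grab('top')
f=lambda a:(np.array(a)+.5)/3.6-.5+[235,80]
y,r=fit(d,RM,f([[369,265],[592,279],[585,421],[361,408],[259,332]]),[620,-20,-.075])
print(y,w2f(y),y[2]-FX[2],r.round(1).tolist())
st()
E
```

```text
[ 6.12814030e+02 -2.74644110e+01 -7.43950253e-02] [-45.51744089 -66.6022506 ] 0.0006049747138002354 [[0.1, 0.1], [0.1, -0.1], [0.4, 0.1], [0.1, -0.0], [-0.7, -0.2]]
t 11.2 tcp [ 613.6 -140.5   52. ] fix [ -36.3 -179.2] yaw 1.496 tilt [0.004 0.031] F [-0.4  0.9 -0.7] gap 34.1
```

Emit:
drive_tool(
  increments=[0.2, 0, -0.009, 0.025, 0, 0.2, 0, 0, 0.025, 0, 0.2, 0, 0, 0.015, 0, 0.2, 0, 0, 0.01, 0, 0.2, 0, 0, 0.004, 0, 0.2, 0, 0, 0, 0],
)

```text
clock: 11.8
tcp_pos: [604.0, -137.0, -26.8]
ee_rot: [-2.286, -2.123, -0.036]
contact_force: [-0.6, 0.5, -0.8]
finger_gap: 34.4
grasp_force: 0.0
```

```bash
python3 -c "
from h import *
st()"
```

```text
t 11.8 tcp [ 604.  -137.   -26.8] fix [ -46.1 -176.5] yaw 1.497 tilt [0.002 0.031] F [-0.6  0.5 -0.8] gap 34.4
```

Emit:
drive_tool(
  increments=[0.2, 0.008, 0, 0, 0, 0.2, 0.008, 0, 0, 0, 0.2, 0.006, 0, 0, 0, 0.2, 0.005, 0, 0, 0, 0.2, 0.005, 0, 0, 0, 0.2, 0.005, 0.0002, 0, 0, 0.2, 0.005, 0.0002, 0, 0, 0.2, 0.005, 0.0002, 0, 0, 0.2, 0.005, 0.0002, 0, 0],
)

```text
clock: 12.7
tcp_pos: [607.5, -84.9, -26.2]
ee_rot: [-2.284, -2.123, -0.033]
contact_force: [-1.2, -2.9, -1.5]
finger_gap: 34.3
grasp_force: 1.3
```

```bash
python3 -c "
from h import *
st();grab('top','t8.png')"
```

```text
t 12.7 tcp [607.5 -84.9 -26.2] fix [ -46.6 -124.2] yaw 1.497 tilt [-0.     0.031] F [-1.2 -2.9 -1.5] gap 34.3
```

Emit:
drive_tool(
  increments=[0.2, 0.005, 0.0003, 0, 0, 0.2, 0.005, 0.0003, 0, 0, 0.2, 0.005, 0.0003, 0, 0, 0.2, 0.005, 0.0003, 0, 0, 0.2, 0.005, 0.0003, 0, 0, 0.2, 0.005, 0.0003, 0, 0],
)

```text
clock: 13.35
tcp_pos: [609.5, -57.3, -26.0]
ee_rot: [-2.286, -2.121, -0.024]
contact_force: [-4.1, -7.6, -2.3]
finger_gap: 34.1
grasp_force: 3.8
```

```bash
python3 -c "
from h import *
st()"
```

```text
t 13.35 tcp [609.5 -57.3 -26. ] fix [-46.6 -96.6] yaw 1.496 tilt [-0.004  0.027] F [-4.1 -7.6 -2.3] gap 34.1
```

Emit:
drive_tool(
  increments=[0.2, 0.004, 0, 0, 0, 0.2, 0.004, 0, 0, 0, 0.2, 0.004, 0, 0, 0, 0.2, 0.004, 0, 0, 0, 0.2, 0.004, 0, 0, 0, 0.2, 0.004, 0, 0, 0],
)

```text
clock: 13.95
tcp_pos: [611.3, -34.5, -24.9]
ee_rot: [-2.288, -2.121, -0.023]
contact_force: [-0.9, -2.4, -1.1]
finger_gap: 34.0
grasp_force: 0.3
```

Emit:
drive_tool(
  increments=[0.2, 0.002, 0, 0, 0, 0.2, 0.002, 0, 0, 0, 0.2, 0, 0, 0, 0],
)

```text
clock: 14.25
tcp_pos: [613.8, -26.9, -24.1]
ee_rot: [-2.284, -2.123, -0.034]
contact_force: [-2.2, -1.7, -1.6]
finger_gap: 33.9
grasp_force: 1.3
```

```bash
python3 -c "
from h import *
st()"
```

```text
t 14.25 tcp [613.8 -26.9 -24.1] fix [-44.5 -66. ] yaw 1.498 tilt [0.001 0.032] F [-2.2 -1.7 -1.6] gap 33.9
```

Force fell off past the slip point and loop_end is now about 149, so the loop is through. I back off and lift away.

Emit:
drive_tool(
  increments=[0.2, -0.006, -0.001, 0, 0, 0.2, -0.015, 0, 0, 0, 0.2, -0.03, 0, 0, 0, 0.2, 0, 0, -0.04, 0, 0.2, 0, 0, -0.04, 0, 0.2, 0, 0, -0.04, 0, 0.2, -0.04, -0.03, -0.02, 0, 0.2, -0.04, -0.03, 0, 0, 0.2, -0.04, -0.03, 0, 0, 0.2, 0, 0, 0, 0],
)

```text
clock: 15.25
tcp_pos: [509.5, -197.5, 110.1]
ee_rot: [-2.293, -2.115, -0.033]
contact_force: [0.5, -0.1, -0.3]
finger_gap: 34.3
grasp_force: 0.0
```

```bash
python3 - <<'E'
from h import *
st();grab('top','t9.png');grab('side','s9.png')
a=cv2.imread('pics/t9.png')[80:240,160:410];b=cv2.imread('pics/s9.png')[125:325,150:400]
f=lambda i,h:cv2.resize(i,(400,h),interpolation=cv2.INTER_CUBIC)
A=cv2.resize(a,(530,339),interpolation=cv2.INTER_CUBIC)
c=cv2.imread('pics/s9.png')[180:290,220:360]; C=cv2.resize(c,(270,212),interpolation=cv2.INTER_CUBIC)
B=cv2.resize(cv2.imread('pics/s9.png')[180:290,170:375],(800,429),interpolation=cv2.INTER_CUBIC)
cv2.imwrite('pics/c9.png',np.vstack([cv2.resize(cv2.imread('pics/t9.png')[150:200,235:400],(800,170)),B[:429]])[:599])
E
```

```text
t 15.25 tcp [ 509.5 -197.5  110.1] fix [-135.8 -243.9] yaw 1.49 tilt [0.001 0.03 ] F [ 0.5 -0.1 -0.3] gap 34.3
```

View pics/c9.png

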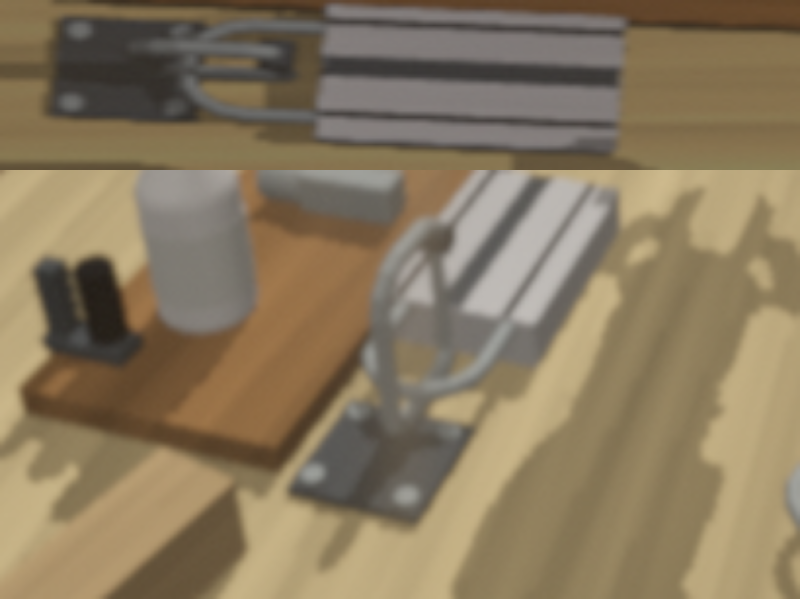

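The picture shows the loop inside the hook, with the gate bar at (440,300) hanging straight behind the loop bar. The rail is flat along the panel edge, with strip corners (328,4), (626,18), (617,152), (316,136).

```bash
python3 - <<'E'
from h import *
d=grab('top')
q=np.array([[328,4],[626,18],[617,152],[316,136],[183,72]])
y,r=fit(d,RM,(q+.5)/[800/165,3.4]-.5+[235,150],[620,14,-.075])
print(w2f(y),'loop_end',w2f(tf(y,[[0,134,0]])[0]),y[2]-FX[2],r.round(1).tolist())
a,b=cv2.imread('pics/t0.png') if 0 else cv2.imread('pics/top0.png'),cv2.imread('pics/t9.png')
print('diff panel',cv2.absdiff(a,b)[85:150,255:440].mean(),'offcut',cv2.absdiff(a,b)[115:155,170:238].mean())
E
```

```text
[-45.07460866  12.35452652] loop_end [-45.73643289 146.35289214] 0.004939006876336874 [[0.1, 0.4], [0.5, -0.3], [0.5, -0.1], [0.2, 1.1], [-1.2, -1.2]]
diff panel 6.112654192654193 offcut 7.505514705882353
```

```bash
python3 -c "
from h import *
print(bot.finish_job())"
```

```text
the job is handed in; nothing more can be done
None
```

The job is handed in at about 15 s: the rail is flat and flush with the panel edge to within measurement (about 0.7 mm). Its loop is clipped in the hook (loop_end at y ≈ 146 mm) with the gate shut behind it; the arm was clear, and I saw no sign that the glue bottle, hammer or offcut had moved.

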